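# Reset the vent stay of the can-drying box

## Robot

A 6-joint arm with a two-finger parallel gripper is mounted at the origin on the work surface. World frame = base frame: x ahead of the robot, y to its left, z up, the work surface at z = 0. Lengths are in m, angles in rad, forces in N, time in s.
With the tool pointing down it reaches from about 0.25 to 0.775 m from the base axis. Payload 8.9 kg.
Tool frame: the origin (TCP) lies midway between the tips of the shut fingers; the grasp point (between the pads) lies arm.grip_depth behind it (arm.grip_depth is the distance from the TCP to the grasp point, in m); z points along the fingers, y is the line along which they close (so a half turn about z gives the same grasp; the last joint's range is limited). The gripper opens to 85 mm and grips with 20 to 120 N. Pads are 22 mm wide; open, the fingers measure 114 mm over their backs; the gripper's body (76 mm by 85 mm) begins 54 mm behind the grasp point. The pads swing forward as they close: fully open they stand 13 mm farther back than shut.
Start: joints at [-1.361, 0.291, -0.153, 1.127, 0, 1.431], TCP at [0.179, -0.493, 0.231] pointing down, gripper open.
Joint ranges: [-2.52, 2.52], [-0.91, 1.74], [-1.3, 1.37], [-1.96, 2.02], [-1.52, 1.47], [-3.14, 3.14]. Speed limits (rad/s): [2.22, 2.22, 2.79, 3.14, 3.14, 3.14].

## Interface

Orientations are given as a unit quaternion [x, y, z, w].
In Python, from rig import arm gives the robot as it stands.
- The arm moves only by the tool servo_tool, never from a script. Its argument "plan" is text: rows parted by semicolons, each of 7 numbers parted by spaces: the closure, from 0 (fully open) to 1 (shut), then the shift along the tool's x, y, z as a fraction of full scale, then the turn, a rotation vector about the tool's x, y, z as a fraction of full scale. In form: jaw tx ty tz rx ry rz; .... A call has 1 to 8 rows; each row is the pose to reach, as a shift and turn from the pose commanded when the call began, along the tool's axes at that moment, turning the shorter way round; what a row does not reach only later rows make up. Full scale, the value 1, is 0.75 m for a shift and 180 degrees for a turn. A row lasts 1/12 s, in which the tool goes at most 41.7 mm and 7.16 degrees, less where a joint would pass 70% of its speed; a pose out of reach is approached as far as the arm can. A call with a number of a shift or a turn outside -1 to 1 is refused whole. A call with a gripper value outside its range is refused whole. The fingers move at their own pace and stop on an object; "newtons" is the grip in N (left out, the last holds). Time passes only in rows, so rows that repeat a pose let the fingers close. It gives the time, the measured TCP pose, the force, the opening and the grip force at its end, in the units of the state.
- arm.read_state(): the state, without advancing time (a new reading comes with each control period).
- arm.capture(name): name is "scene" or "top" or "wrist"; returns a dict with "pixels" (480x640x3 uint8, red, green, blue), "camera_matrix" (3x3 intrinsics, pixels), "k1" (the pictures are not rectified: a ray, as slopes to the right and down, at radius r is drawn at 1 + k1 r^2 times it, then the intrinsics apply), "view" (4x4, takes a point from world to camera coordinates). Camera axes: x right, y down, z forward; pixel columns grow to the right and rows downward; lengths in m; the calibration is good to about 2 mm. A picture is of the moment at which its call begins. There is no depth.
- arm.finish_job(): hands the job in; it is judged then, once.
The state is a dict: "time": time; "joint_pos": joint angles; "dq": joint speeds; "joint_efforts": joint torques, N m; "tool_pos": TCP position; "tcp_rot": TCP orientation; "wrist_force": force on the tool from outside, world axes, zero at the start; "moment": the same for the moment, N m; "width": finger opening in m; "finger_force": force on a finger pad.
Only numpy, scipy, OpenCV 4.12 (cv2) and the standard library are available. Lean on these libraries where they do the work, as an engineer would, in place of code of your own. Each camera call takes 0.05 s, during which the arm holds its last target. There are 200 camera calls.

## Task

The drying box's vent flap is only ajar, its stay bar sitting with the slot over the pin. Lift the stay off the pin, swing the flap wider, and drop the last round hole (nearest the tab) over the pin so the bar lies fully down at both ends, still on the flap's stud; then let go. The pin may be clamped anywhere along its short track, so feel for it gently (pushing the bar with less than 25 N), and leave the bottles, cans and other things where they are.

Things in the scene. Friction and masses are not known exactly. Their poses are not given: they have to be found in the camera images.
- box: White drying box for rinsed cans, fixed, 240 deep (x, front face at x=0 looking to -x), 300 wide (y), 130 high. Origin: middle of the lower front edge; z up. Along the box's x on its flat top runs the track of the pin block.
- track_end (a point): Front end of the pin's track on the box top, at shoulder height (20 above the box top). The upright steel pin, 8 diameter, slightly rounded top, stands 14 above its 18 wide shoulder, on which the stay rests. It is clamped fast at an unmeasured place on the track: its axis lies 3 to 23 from this point along the box's +x (0 along y); it must be seen or felt.
- flap_hinge (a point): On the vent flap's upright hinge axis, at box-top height. The flap is a wooden leaf 170 wide, 115 high, 14 thick in front of the box; closed, it runs from the hinge towards the box's -y; it swings out towards the box's -x. It stays where it is left; about 1 N at the stud moves it.
- flap (a joint): Opening angle of the flap, rad: 0 closed, growing as its free end swings out towards the box's -x (clockwise from above), at most 1.25. It starts ajar at about 0.35.
- stud (a point): On the axis of the stud on the flap's top edge, 150 from the hinge axis, at the shoulder on which the stay's heel rests (20 above the flap's and box's top). The stud is 8 in diameter with a 17 wide head, its underside 34 above the shoulder: the heel eye can slide up about 29 but not come off.
- stay: Loose flat steel bar, 258 long, 22 wide, 5 thick, about 0.14 kg. Origin: centre of the heel eye (10.5 hole, on the stud), underside; x along the bar to its tail, z up. At x 140 a slot 32 long, 10 wide (on the pin at the start); at 169 and 196 round holes of 10, the second being the last hole; at 228 the thumb tab; the end at 242.
- heel_eye (a point): Centre of the stay's heel eye, at the bar's underside.
- slot (a point): Centre of the stay's slot, 140 from the heel eye, at the underside.
- last_hole (a point): Centre of the stay's last round hole (diameter 10), the one nearest the thumb tab, 196 from the heel eye, at the underside.
- tab (a point): Top middle of the black thumb tab that stands up from the tail of the stay: 20 long along the bar, 10 thick across it, 30 high above the bar's upper face; this is the place to grip, fingers either side across the bar. Fingertips go down beside it to the bar.
- amber: Bystander: empty amber glass bottle, 62 diameter, 190 high, on the table left (+y) of the box; origin under its centre.
- pet: Bystander: empty clear PET bottle, 64 diameter, 200 high, on the table right (-y) of the box; origin under its centre.
- can: Bystander: aluminium can, 66 diameter, 115 high, on the table right of the box; origin under its centre.
- jar: Bystander: glass jar with steel lid, 72 diameter, 100 high, on the table left of the box; origin under its centre.
- eggcup: Bystander: white ceramic egg cup, 48 diameter, 58 high, on the box top towards the back left; origin under its centre.
- clampstack: Bystander: blue plastic clamp round a stack of four flattened cans, 74 x 58 x 51 high, on the box top towards the front left; origin at its underside.
- opener: Bystander: flat steel bottle opener, 94 long, 28 wide, 4 thick, on the box top at the right; origin at its underside.

How it is judged:
By the outcome, as a careful person would: the job done as asked, in the order asked, and still so for the second after the job is handed in, with the robot touching nothing.
It also fails if it takes over 64 s, if anything falls off the work surface, if the arm or the gripper's body presses on something with over 40 N, if the wrist force passes 120 N, or if a joint passes its speed limit or range.

## Working session

There is one attempt and no reset: what is moved stays moved. The work goes in short steps, Python scripts to look and compute and a tool call to move; the robot and the scene stay as the last step left them, time stands still between calls to the robot, and variables do not carry over. Pictures are saved under pics/ and viewed, at most 10 in all, crops included, and the job is handed in when it is done.

Besides the shell and the picture viewer there is one more tool, called after "Call:" as name(argument=value, ...) on one line, values as JSON. servo_tool: Moves the arm, as the interface text tells. Its arguments: {"type":"object","properties":{"plan":{"type":"string"},"newtons":{"type":"number"}},"required":["plan"]}

```bash
mkdir -p pics; ls; python3 - <<'E'
from rig import arm
import cv2
s=arm.read_state(); print(s, arm.grip_depth)
for n in ("scene","top"):
    c=arm.capture(n); cv2.imwrite(f"pics/{n}0.png",c["pixels"][:,:,::-1]); print(n,c["camera_matrix"],c["k1"],c["view"])
E
```

```text
pics
{'time': 0.0, 'joint_pos': array([-1.36128661e+00,  2.91261720e-01, -1.54128339e-01,  1.12667415e+00,
        2.47678500e-05,  1.43149171e+00]), 'dq': array([-8.58954853e-05, -1.01159337e-03,  1.06668929e-03, -7.75813258e-04,
       -2.34279732e-04, -3.98541376e-04]), 'joint_efforts': array([ 1.69841628e-04, -5.37143111e+01,  3.31374407e+01,  1.58553303e-02,
       -1.49724174e-04, -2.30108455e-06]), 'tool_pos': array([ 0.17935586, -0.49295932,  0.23074118]), 'tcp_rot': array([ 9.84829386e-01,  1.73524289e-01, -9.87205952e-06, -6.33984448e-04]), 'wrist_force': array([0.12994833, 1.00099349, 0.29838003]), 'moment': array([ 0.07141403, -0.01617515,  0.00593335]), 'finger_force': 0.0, 'width': 0.08565312434215863} 0.0187
scene [[505.49227319   0.         320.77656017]
 [  0.         505.49227319 237.61741744]
 [  0.           0.           1.        ]] -0.1481986671317932 [[ 0.85962552  0.51071053  0.01478921 -0.49159061]
 [ 0.34763267 -0.56343055 -0.74946484 -0.12090661]
 [-0.37442689  0.64940032 -0.66187894  1.38108309]
 [ 0.          0.          0.          1.        ]]
top [[554.87403872   0.         327.26580148]
 [  0.         554.87403872 242.77765915]
 [  0.           0.           1.        ]] -0.02903613609212282 [[-0.00252379 -0.99992955 -0.01159857  0.02483719]
 [-0.98960395  0.00416524 -0.14375905  0.56166684]
 [ 0.14379723  0.01111517 -0.98954475  1.1338716 ]
 [ 0.          0.          0.          1.        ]]
```

View pics/scene0.png

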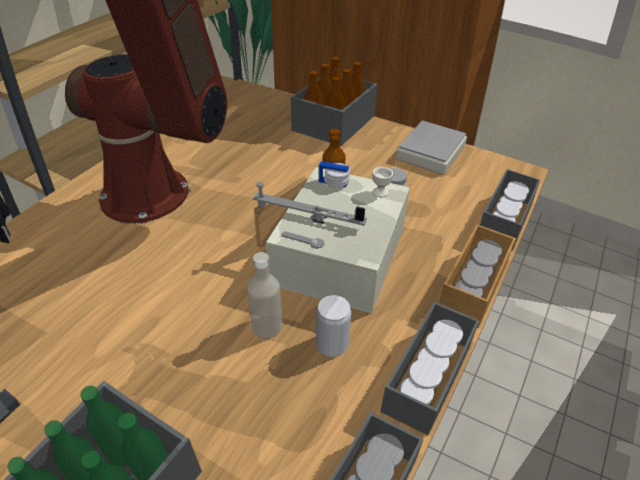

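View pics/top0.png

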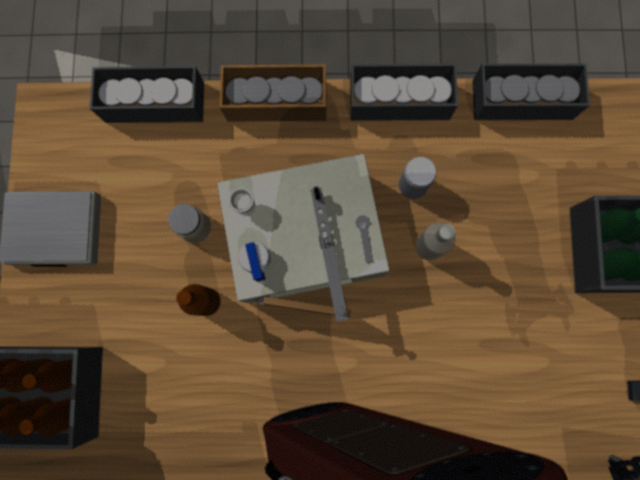

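The scene view shows the stay running from the stud (260,200) to the tab (360,213). In the top view the stud is near (342,312), the tab near (317,193) and the box corners near (219,183), (365,156), (387,270) and (239,300).

```bash
cat > h.py <<'E'
import numpy as np, cv2
from scipy.spatial.transform import Rotation as R
def world(c,uv,z):
    K=c["camera_matrix"];V=c["view"]
    d=cv2.undistortPoints(np.array([[uv]],float),K,np.array([c["k1"],0,0,0,0.]))[0,0]
    r=V[:3,:3].T@np.array([d[0],d[1],1]); o=-V[:3,:3].T@V[:3,3]
    return o+r*(z-o[2])/r[2]
def pix(c,p):
    V=c["view"]; return cv2.projectPoints(np.array([p],float),cv2.Rodrigues(V[:3,:3])[0],V[:3,3],c["camera_matrix"],np.array([c["k1"],0,0,0,0.]))[0][0,0]
def save(c,name,x0,y0,x1,y1,f):
    cv2.imwrite("pics/"+name,cv2.resize(c["pixels"][y0:y1,x0:x1,::-1],None,fx=f,fy=f,interpolation=cv2.INTER_CUBIC))
E
python3 - <<'E'
from h import *
from rig import arm
c=arm.capture("top"); save(c,"topc.png",215,150,395,330,3.3)
for uv in [(219,183),(365,156),(387,270),(239,300)]: print(uv,world(c,uv,.13))
print(world(c,(342,312),.17),world(c,(317,193),.18))
E
```

```text
(219, 183) [0.67006557 0.23742076 0.13      ]
(365, 156) [ 0.72381865 -0.0539631   0.13      ]
(387, 270) [ 0.49495413 -0.09374009  0.13      ]
(239, 300) [0.43783709 0.19267776 0.13      ]
[ 0.41356485 -0.00541111  0.17      ] [0.63659299 0.04053487 0.18      ]
```

View pics/topc.png

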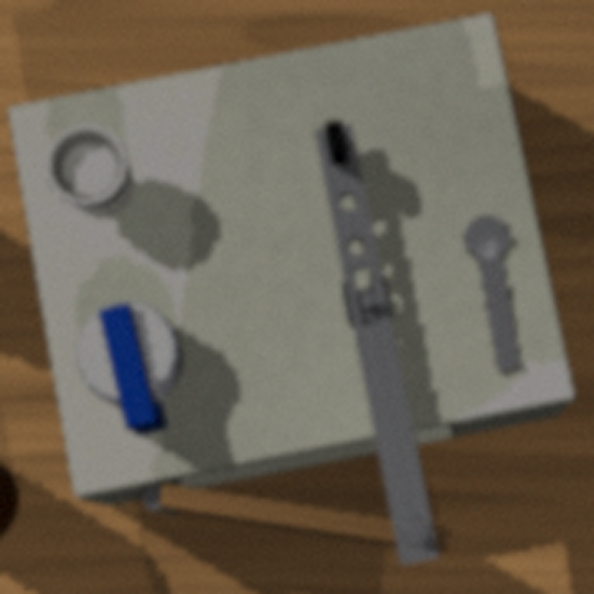

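The crop shows the last hole at full-image pixel (320,211.5), the second hole at (323,225), the shoulder with the slot near (328,241), the tab at (317,193), the heel near (342,316) and the hinge at (260.5,300). I'll go above the bar for a close wrist view.

```bash
cat >> h.py <<'E'
def rel(p0,q0,p,yaw):
    """shift/turn fractions from pose (p0,q0) to tool-down pose at p, tool x heading yaw"""
    A=R.from_quat(q0); B=R.from_matrix(np.array([[np.cos(yaw),np.sin(yaw),0],[np.sin(yaw),-np.cos(yaw),0],[0,0,-1]]))
    return np.round(A.inv().apply(np.array(p)-p0)/.75,4), np.round((A.inv()*B).as_rotvec()/np.pi,4)
E
python3 - <<'E'
from h import *
from rig import arm
c=arm.capture("top"); s=arm.read_state()
for n,uv,z in [("hinge",(260.5,300),.15),("stud",(341.4,314),.165),("last",(320.2,211.5),.155),("h2",(322.9,224.8),.155),("pet",(445,232),.2),("egg",(242,202),.188),("clamp",(254,261),.18)]: print(n,world(c,uv,z))
print(rel(s["tool_pos"],s["tcp_rot"],[.56,.025,.36],.203+np.pi))
E
```

```text
hinge [0.43690983 0.14842978 0.15      ]
stud [ 0.40998032 -0.00434895  0.165     ]
last [0.60604039 0.03511404 0.155     ]
h2 [0.58002054 0.02995141 0.155     ]
pet [ 0.55762401 -0.19433798  0.2       ]
egg [0.61822242 0.18086492 0.188     ]
clamp [0.50786503 0.15762437 0.18      ]
(array([ 0.7131, -0.4759, -0.1716]), array([ 0.000e+00, -4.000e-04, -9.536e-01]))
```

Call:
servo_tool(plan="0.3 0 0 -0.17 0 0 0; 0.3 0 0 -0.17 0 0 0; 0.3 0 0 -0.17 0 0 0; 0.3 0.71 -0.475 -0.17 0 0 -0.954; 0.3 0.71 -0.475 -0.17 0 0 -0.954; 0.3 0.71 -0.475 -0.17 0 0 -0.954; 0.3 0.71 -0.475 -0.17 0 0 -0.954; 0.3 0.71 -0.475 -0.17 0 0 -0.954")

```text
time: 0.87
tool_pos: [0.3032, -0.3237, 0.3571]
tcp_rot: [0.883, 0.47, 0.0, 0.0]
wrist_force: [1.5, -0.5, 0.2]
width: 0.0593
finger_force: 0.0
```

```bash
python3 - <<'E'
from h import *
from rig import arm
s=arm.read_state();print(s["joint_pos"])
print(rel(s["tool_pos"],s["tcp_rot"],[.56,.025,.36],.203+np.pi))
E
```

```text
[-9.83313997e-01  9.29591809e-02 -7.36807607e-02  1.40394544e+00
  1.19332769e-04  1.17902621e+00]
(array([ 0.5769,  0.025 , -0.0038]), array([ 0.000e+00,  1.000e-04, -7.529e-01]))
```

Call:
servo_tool(plan="0.3 0.577 0.025 0 0 0 -0.753; 0.3 0.577 0.025 0 0 0 -0.753; 0.3 0.577 0.025 0 0 0 -0.753; 0.3 0.577 0.025 0 0 0 -0.753; 0.3 0.577 0.025 0 0 0 -0.753; 0.3 0.577 0.025 0 0 0 -0.753; 0.3 0.577 0.025 0 0 0 -0.753; 0.3 0.577 0.025 0 0 0 -0.753")

```text
time: 1.53
tool_pos: [0.5025, -0.0559, 0.3571]
tcp_rot: [0.549, 0.836, -0.0, 0.0]
wrist_force: [1.1, -1.3, 1.1]
width: 0.0594
finger_force: 0.0
```

```bash
python3 - <<'E'
from h import *
from rig import arm
s=arm.read_state()
print(rel(s["tool_pos"],s["tcp_rot"],[.56,.025,.36],.203+np.pi))
E
```

```text
(array([ 0.0685,  0.1133, -0.0038]), array([-0.000e+00,  1.000e-04, -4.343e-01]))
```

Call:
servo_tool(plan="0.3 0.068 0.113 0 0 0 -0.434; 0.3 0.068 0.113 0 0 0 -0.434; 0.3 0.068 0.113 0 0 0 -0.434; 0.3 0.068 0.113 0 0 0 -0.434; 0.3 0.068 0.113 0 0 0 -0.434; 0.3 0.068 0.113 0 0 0 -0.434; 0.3 0.068 0.113 0 0 0 -0.434; 0.3 0.068 0.113 0 0 0 -0.434")

```text
time: 2.2
tool_pos: [0.5596, 0.0223, 0.3568]
tcp_rot: [0.081, 0.997, -0.0, -0.0]
wrist_force: [-0.5, 0.5, -0.1]
width: 0.0601
finger_force: 0.0
```

Call:
servo_tool(plan="0.3 0 0 0 0 0 -0.116; 0.3 0 0 0 0 0 -0.116; 0.3 0 0 0 0 0 -0.116; 0.3 0 0 0 0 0 -0.116; 0.3 0 0 0 0 0 -0.116")

```text
time: 2.62
tool_pos: [0.5596, 0.0221, 0.357]
tcp_rot: [-0.096, 0.995, 0.0, -0.0]
wrist_force: [0.8, 0.6, 0.6]
width: 0.0599
finger_force: 0.0
```

```bash
python3 - <<'E'
from h import *
from rig import arm
s=arm.read_state();print(s["tool_pos"],R.from_quat(s["tcp_rot"]).as_matrix()[:,0],s["joint_pos"])
c=arm.capture("wrist"); cv2.imwrite("pics/w1.png",c["pixels"][:,:,::-1]);print(c["view"],c["k1"],c["camera_matrix"])
print(pix(c,(.606,.035,.155)),pix(c,(.41,-.004,.165)))
E
```

```text
[0.55963681 0.02211712 0.35697165] [-9.81439979e-01 -1.91769399e-01  2.55966507e-04] [-9.10279755e-02  3.31520422e-01  2.29996656e-01  1.46953725e+00
 -6.69826324e-06 -2.83992662e-01]
[[-1.90252134e-01  9.81734976e-01  7.50470060e-04  8.46042497e-02]
 [ 9.47053752e-01  1.83329703e-01  2.63589474e-01 -6.00462427e-01]
 [ 2.58637422e-01  5.08591953e-02 -9.64634659e-01  3.53598449e-01]
 [ 0.00000000e+00  0.00000000e+00  0.00000000e+00  1.00000000e+00]] -0.061845496673724625 [[336.16219527   0.         321.55332161]
 [  0.         336.16219527 242.25112245]
 [  0.           0.           1.        ]]
[325.06491939 261.46136085] [324.62381443  56.32518447]
```

View pics/w1.png

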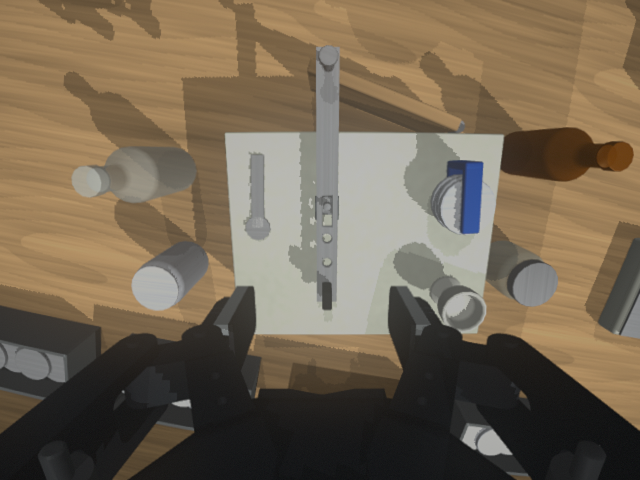

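The wrist view shows the bar from the stud head (328,55) to the tab (327,296), with the last hole at (327,262), the second hole at (327,238), the pin and slot near (326,205), and the hinge end of the flap at (462,127). I'll enlarge it to locate the pin.

```bash
python3 - <<'E'
import cv2, numpy as np
i=cv2.imread("pics/w1.png")
a=cv2.resize(i[180:320,290:365],None,fx=4.2,fy=4.2,interpolation=cv2.INTER_CUBIC)
b=cv2.resize(i[35:135,300:475],None,fx=2.7,fy=2.7,interpolation=cv2.INTER_CUBIC)
o=np.zeros((590,800,3),np.uint8); o[:588,:315]=a[:588]; o[:270,320:792]=b[:270,:472]
cv2.imwrite("pics/w1c.png",o)
E
```

```text
(no output)
```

View pics/w1c.png

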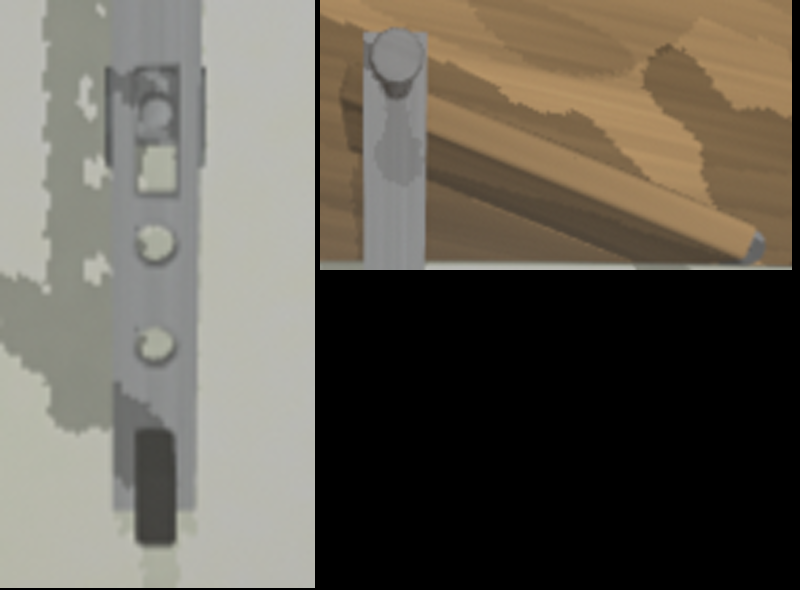

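```bash
python3 - <<'E'
from h import *
from rig import arm
c=arm.capture("wrist"); V=c["view"]; print("cam",-V[:3,:3].T@V[:3,3])
f=lambda x,y:(290+x/4.2,180+y/4.2)
g=lambda x,y:(300+(x-320)/2.7,35+y/2.7)
for n,uv,z in [("pin",f(155,113),.164),("slotc",f(157,130),.155),("h2",f(156,244),.155),("last",f(156,345),.155),("tabA",f(156,430),.185),("tabB",f(156,545),.185),("barend",f(155,510),.155),("head",g(396,55),.188),("headbot",g(396,90),.17),("hinge",g(756,247),.13),("boxFL",(503,133),.13),("boxFR",(226,132),.13),("boxBR",(237,334),.13)]:
    print(n,world(c,uv,z))
E
```

```text
cam [0.49331085 0.00906805 0.49933449]
pin [0.54604347 0.02499378 0.164     ]
slotc [0.55151645 0.0267254  0.155     ]
h2 [0.58007009 0.0321204  0.155     ]
last [0.60638281 0.03732788 0.155     ]
tabA [0.61752757 0.03902386 0.185     ]
tabB [0.64720056 0.04490457 0.185     ]
barend [0.65186601 0.04606675 0.155     ]
head [ 4.14426285e-01 -2.52531808e-04  1.88000000e-01]
headbot [0.42059658 0.00132468 0.17      ]
hinge [0.43942674 0.14991769 0.13      ]
boxFL [0.43629881 0.19642082 0.13      ]
boxFR [ 0.49294296 -0.09356322  0.13      ]
boxBR [ 0.72828909 -0.05220912  0.13      ]
```

Measured points agree with the sizes given: slot to last hole is 56 mm, stud to hinge 152 mm, and the flap is at 0.351 rad. The pin is at about (0.546, 0.025) and the tab at (0.638, 0.043). I'll go down to the tab.

Call:
servo_tool(plan="0.4 -0.108 0.008 0 0 0 0; 0.4 -0.108 0.008 0 0 0 0; 0.4 -0.108 0.008 0.1 0 0 0; 0.4 -0.108 0.008 0.17 0 0 0; 0.4 -0.108 0.008 0.22 0 0 0; 0.4 -0.108 0.008 0.22 0 0 0; 0.4 -0.108 0.008 0.22 0 0 0; 0.4 -0.108 0.008 0.22 0 0 0")

```text
time: 3.38
tool_pos: [0.6366, 0.0439, 0.1911]
tcp_rot: [-0.097, 0.995, 0.0, -0.002]
wrist_force: [0.7, -0.4, 1.1]
width: 0.0514
finger_force: 0.0
```

```bash
python3 - <<'E'
from h import *
from rig import arm
s=arm.read_state();print(s["tool_pos"])
print(rel(s["tool_pos"],s["tcp_rot"],[.6378,.0434,.157],.191+np.pi))
c=arm.capture("wrist"); save(c,"w2.png",200,120,460,330,3)
print((pix(c,(.606,.0373,.155))-[200,120])*3,(pix(c,(.6378,.0434,.185))-[200,120])*3)
E
```

```text
[0.63658457 0.04387056 0.19114312]
(array([-0.0016, -0.001 ,  0.0455]), array([ 0.0003, -0.0013,  0.0012]))
[361.77304793 300.64863102] [360.94333838 536.11250432]
```

View pics/w2.png

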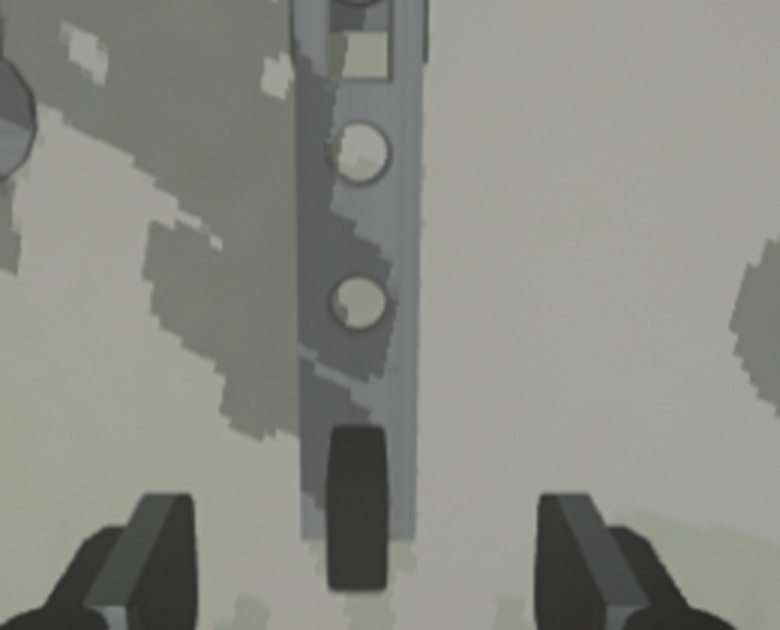

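The crop shows the last hole at (359,302), within 1 mm of the prediction, and the tab at (358,510) centred between the fingers. I'll go down and grip.

Call:
servo_tool(plan="0.4 -0.002 -0.001 0.03 0 0 0.001; 0.4 -0.002 -0.001 0.043 0 0 0.001; 0.4 -0.002 -0.001 0.043 0 0 0.001; 0.95 -0.002 -0.001 0.043 0 0 0.001; 0.95 -0.002 -0.001 0.043 0 0 0.001; 0.95 -0.002 -0.001 0.043 0 0 0.001; 0.95 -0.002 -0.001 0.043 0 0 0.001; 0.95 -0.002 -0.001 0.043 0 0 0.001", newtons=40)

```text
time: 4.1
tool_pos: [0.6403, 0.0434, 0.1609]
tcp_rot: [-0.097, 0.995, -0.0, 0.001]
wrist_force: [0.7, -0.1, 4.1]
width: 0.009
finger_force: 42.7
```

Call:
servo_tool(plan="0.95 0 0 -0.01 0 0 0; 0.95 0 0 -0.02 0 0 0; 0.95 0 0 -0.028 0 0 0; 0.95 0 0 -0.028 0 0 0; 0.95 0 0 -0.028 0 0 0; 0.95 0 0 -0.028 0 0 0")

```text
time: 4.6
tool_pos: [0.6394, 0.0434, 0.1807]
tcp_rot: [-0.097, 0.995, 0.0, -0.0]
wrist_force: [-0.8, 0.4, -2.4]
width: 0.009
finger_force: 42.1
```

```bash
python3 - <<'E'
from h import *
from rig import arm
s=arm.read_state();print(s["tool_pos"],s["tcp_rot"])
c=arm.capture("wrist"); save(c,"w3.png",200,40,460,240,3)
from scipy.optimize import brentq
H=np.array([.4391,.148]);P=np.array([.546,.025]);e0=-1.3858
S=lambda t:H+.15*np.array([np.cos(e0-t),np.sin(e0-t)])
t1=brentq(lambda t:np.linalg.norm(S(t)-P)-.1965,.35,1.2); t0=brentq(lambda t:np.linalg.norm(S(t)-P)-.134,.2,.6);print(t0,t1)
def bar(t):
    d=P-S(t); a=np.arctan2(d[1],d[0]); return S(t)+.228*np.array([np.cos(a),np.sin(a)]),a
b0,a0=bar(t0); ux=-np.array([np.cos(a0),np.sin(a0)]);uy=np.array([ux[1],-ux[0]])
for k in range(9):
    b,a=bar(t0+(t1-t0)*k/8); d=b-b0; print(b,round(a,4),np.round([d@ux/.75,d@uy/.75,-(a-a0)/np.pi],4))
E
```

```text
[0.63941497 0.04337641 0.18072765] [-9.65945160e-02  9.95323807e-01  6.41585238e-06 -1.39003876e-04]
0.3508092858289272 0.8250154990066737
[0.6383572 0.0424971] 0.1872 [ 0.  0. -0.]
[0.63056557 0.03898562] 0.1639 [ 0.0111 -0.0027  0.0074]
[0.62279106 0.03581184] 0.1399 [ 0.0221 -0.0049  0.0151]
[0.61504917 0.03299541] 0.1153 [ 0.0329 -0.0067  0.0229]
[0.60735773 0.03054954] 0.0902 [ 0.0436 -0.008   0.0309]
[0.59973614 0.02848217] 0.0647 [ 0.0541 -0.0088  0.039 ]
[0.59220479 0.02679691] 0.0389 [ 0.0644 -0.0091  0.0472]
[0.58478469 0.02549368] 0.0127 [ 0.0744 -0.009   0.0555]
[0.57749705 0.0245692 ] -0.0137 [ 0.0842 -0.0084  0.064 ]
```

View pics/w3.png

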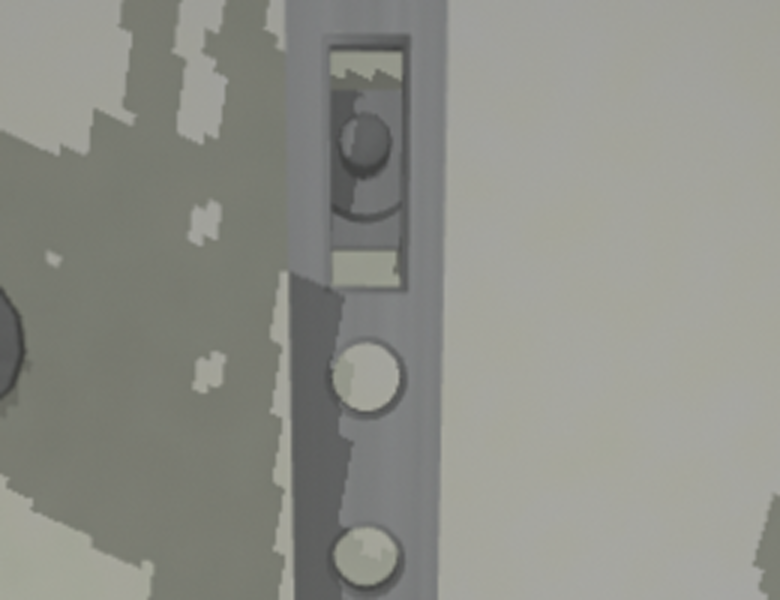

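The crop shows the bar lifted, with the pin top at (364,140) well inside the slot and the last hole at (366,555). I'll measure the pin again from here.

```bash
python3 - <<'E'
from h import *
from rig import arm
c=arm.capture("wrist");s=arm.read_state()
f=lambda x,y:(200+x/3,40+y/3)
A=R.from_quat(s["tcp_rot"])
for n,uv,z in [("pin",f(364,142),.164),("shoulder",f(364,190),.15),("last",f(366,556),.175),("h2",f(366,378),.175),("slot",f(367,164),.175)]:
    w=world(c,uv,z); print(n,w,A.inv().apply(w-s["tool_pos"])*1000)
i=c["pixels"]; import cv2; print(np.mean(i[400:,:],axis=(0,1)))
E
```

```text
pin [0.54618434 0.0250862  0.164     ] [ 9.48624098e+01 -5.03061255e-02  1.65319440e+01]
shoulder [0.55098772 0.02602127 0.15      ] [ 8.99588404e+01 -5.84234064e-02  3.05284365e+01]
last [0.60487406 0.03678371 0.175     ] [35.02653453  0.14980881  5.48914663]
h2 [0.57919986 0.03178662 0.175     ] [61.18248973  0.18093663  5.50787403]
slot [0.55076568 0.02639317 0.175     ] [90.12315136  0.35360448  5.52861946]
[27.23033203 27.18044922 26.87480469]
```

```bash
cat > path.py <<'E'
from h import *
from rig import arm
from scipy.optimize import brentq
s=arm.read_state();A=R.from_quat(s["tcp_rot"])
H=np.array([.4391,.148]);P=np.array([.5461,.025]);e0=-1.3858
S=lambda t:H+.15*np.array([np.cos(e0-t),np.sin(e0-t)])
D=lambda L:brentq(lambda t:np.linalg.norm(S(t)-P)-L,.2,1.2)
t0=D(.1355);t1=D(.196);print(t0,t1)
for k in range(0,17):
    t=t0+(t1-t0)*k/16; d=P-S(t); a=np.arctan2(d[1],d[0]); p=S(t)+.231*np.array([np.cos(a),np.sin(a)])
    print(k,p.round(4),*rel(s["tool_pos"],s["tcp_rot"],[*p,s["tool_pos"][2]],a+np.pi))
E
python3 path.py
```

```text
0.3607792684623644 0.8200832167468153
0 [0.64   0.0424] [-0.0007 -0.0015 -0.    ] [ 0.0001 -0.0002  0.0032]
1 [0.6362 0.0407] [ 0.0047 -0.0028  0.    ] [ 0.0001 -0.0002  0.0068]
2 [0.6325 0.039 ] [ 0.01  -0.004  0.   ] [ 0.0001 -0.0002  0.0105]
3 [0.6287 0.0374] [ 0.0154 -0.0051  0.    ] [ 0.0001 -0.0002  0.0142]
4 [0.6249 0.0359] [ 0.0207 -0.0061  0.    ] [ 0.     -0.0002  0.0179]
5 [0.6212 0.0345] [ 0.0259 -0.007   0.    ] [ 0.     -0.0002  0.0217]
6 [0.6175 0.0331] [ 0.0312 -0.0078  0.    ] [ 0.     -0.0002  0.0255]
7 [0.6137 0.0319] [ 0.0364 -0.0085  0.    ] [ 0.     -0.0002  0.0293]
8 [0.61   0.0307] [ 0.0415 -0.0091  0.    ] [ 0.     -0.0002  0.0332]
9 [0.6063 0.0296] [ 0.0466 -0.0095  0.    ] [ 0.     -0.0002  0.0371]
10 [0.6026 0.0286] [ 0.0517 -0.0099  0.    ] [ 0.     -0.0002  0.0411]
11 [0.599  0.0277] [ 0.0567 -0.0101  0.    ] [ 0.     -0.0002  0.045 ]
12 [0.5954 0.0269] [ 0.0617 -0.0102  0.    ] [ 0.     -0.0002  0.049 ]
13 [0.5917 0.0262] [ 0.0666 -0.0103  0.    ] [ 0.     -0.0002  0.053 ]
14 [0.5882 0.0256] [ 0.0714 -0.0102  0.    ] [ 0.     -0.0002  0.0571]
15 [0.5846 0.0251] [ 0.0762 -0.01    0.0001] [ 0.     -0.0002  0.0611]
16 [0.5811 0.0246] [ 0.0809 -0.0096  0.0001] [ 0.     -0.0002  0.0652]
```

Call:
servo_tool(plan="0.95 0 -0.001 -0.004 0 0 0.002; 0.95 0.0075 -0.003 -0.004 0 0 0.008; 0.95 0.0154 -0.005 -0.004 0 0 0.014; 0.95 0.0207 -0.006 -0.004 0 0 0.018; 0.95 0.026 -0.007 -0.004 0 0 0.0217; 0.95 0.0312 -0.0078 -0.004 0 0 0.0255; 0.95 0.0364 -0.0085 -0.004 0 0 0.0293; 0.95 0.0415 -0.009 -0.004 0 0 0.033")

```text
time: 5.37
tool_pos: [0.6099, 0.0306, 0.1839]
tcp_rot: [-0.044, 0.999, -0.0, 0.0]
wrist_force: [-0.1, -0.7, -1.2]
width: 0.0092
finger_force: 42.1
```

```bash
python3 path.py|tail -10
```

```text
7 [0.6137 0.0319] [-0.0052  0.0012  0.    ] [-0.     0.    -0.004]
8 [0.61   0.0307] [-0.0002  0.0001  0.    ] [-0.      0.     -0.0002]
9 [0.6063 0.0296] [ 0.0049 -0.0009 -0.    ] [-0.      0.      0.0038]
10 [0.6026 0.0286] [ 0.0099 -0.0017 -0.    ] [-0.      0.      0.0077]
11 [0.599  0.0277] [ 0.0148 -0.0025 -0.    ] [-0.      0.      0.0117]
12 [0.5954 0.0269] [ 0.0197 -0.0031 -0.    ] [-0.      0.      0.0157]
13 [0.5917 0.0262] [ 0.0246 -0.0037 -0.    ] [-0.      0.      0.0197]
14 [0.5882 0.0256] [ 0.0294 -0.0041 -0.    ] [-0.      0.      0.0237]
15 [0.5846 0.0251] [ 0.0342 -0.0044 -0.    ] [-0.      0.      0.0278]
16 [0.5811 0.0246] [ 0.039  -0.0046 -0.    ] [-0.      0.      0.0318]
```

Tracking is clean and forces are small, so I'll continue.

Call:
servo_tool(plan="0.95 0.005 -0.001 0 0 0 0.004; 0.95 0.01 -0.0017 0 0 0 0.0077; 0.95 0.015 -0.0025 0 0 0 0.0117; 0.95 0.02 -0.003 0 0 0 0.0157; 0.95 0.0246 -0.0037 0 0 0 0.0197; 0.95 0.0294 -0.004 0 0 0 0.0237; 0.95 0.0342 -0.0044 0 0 0 0.0278; 0.95 0.039 -0.0046 0 0 0 0.0318")

```text
time: 6.03
tool_pos: [0.5811, 0.0246, 0.1839]
tcp_rot: [0.006, 1.0, -0.0, -0.0]
wrist_force: [-0.5, -1.2, -1.1]
width: 0.0093
finger_force: 42.1
```

```bash
python3 - <<'E'
from h import *
from rig import arm
s=arm.read_state();print(s["tool_pos"],s["wrist_force"],s["moment"])
c=arm.capture("wrist"); save(c,"w4.png",220,90,420,290,3); a=R.from_quat(s["tcp_rot"])
print((pix(c,(.5461,.025,.164))-[220,90])*3,(pix(c,s["tool_pos"]+a.apply([.035,.0002,.0055]))-[220,90])*3)
E
```

```text
[0.58109316 0.02464468 0.18385442] [-0.47456661 -1.17689854 -1.11553195] [-0.27813375 -0.25290331  0.21620804]
[305.81944554 387.34454508] [307.58671673 406.19039216]
```

View pics/w4.png

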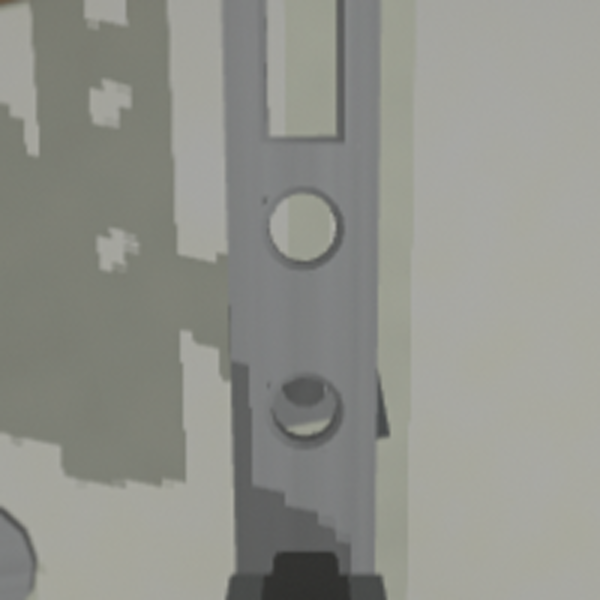

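The pin shows through the last hole: the hole is at (305,405), and the pin top is partly visible at about (303,387), where predicted. I'll lower gently.

Call:
servo_tool(plan="0.95 0 0 0.004 0 0 0; 0.95 0 0 0.008 0 0 0; 0.95 0 0 0.011 0 0 0; 0.95 0 0 0.013 0 0 0; 0.95 0 0 0.015 0 0 0; 0.95 0 0 0.0165 0 0 0; 0.95 0 0 0.0165 0 0 0")

```text
time: 6.67
tool_pos: [0.5812, 0.0248, 0.1711]
tcp_rot: [0.005, 1.0, 0.0, -0.0]
wrist_force: [-1.0, -0.7, -1.3]
width: 0.0093
finger_force: 42.1
```

No contact force, and the underside is already below the pin's top. I'll go on.

Call:
servo_tool(plan="0.95 0 0 0.003 0 0 0; 0.95 0 0 0.006 0 0 0; 0.95 0 0 0.0085 0 0 0; 0.95 0 0 0.0105 0 0 0; 0.95 0 0 0.0105 0 0 0")

```text
time: 7.08
tool_pos: [0.5812, 0.0247, 0.1632]
tcp_rot: [0.005, 1.0, 0.0, -0.0]
wrist_force: [-1.6, -1.0, -3.0]
width: 0.0092
finger_force: 42.0
```

```bash
python3 - <<'E'
from h import *
from rig import arm
s=arm.read_state();print(s["tool_pos"],s["wrist_force"],s["moment"])
c=arm.capture("wrist"); 
o=np.zeros((600,800,3),np.uint8); i=c["pixels"][:,:,::-1]
o[:600,:390]=cv2.resize(i[90:290,255:385],None,fx=3,fy=3,interpolation=cv2.INTER_CUBIC)
o[:270,400:800]=cv2.resize(i[0:108,240:400],None,fx=2.5,fy=2.5)
c=arm.capture("scene"); i=c["pixels"][:,:,::-1]
o[280:600,400:800]=cv2.resize(i[165:245,240:340],None,fx=4,fy=4,interpolation=cv2.INTER_CUBIC)
cv2.imwrite("pics/w5.png",o)
E
```

```text
[0.58121355 0.02472331 0.16315068] [-1.63977044 -0.99542578 -3.01889263] [-0.06392964  0.2995624   0.15215417]
```

View pics/w5.png

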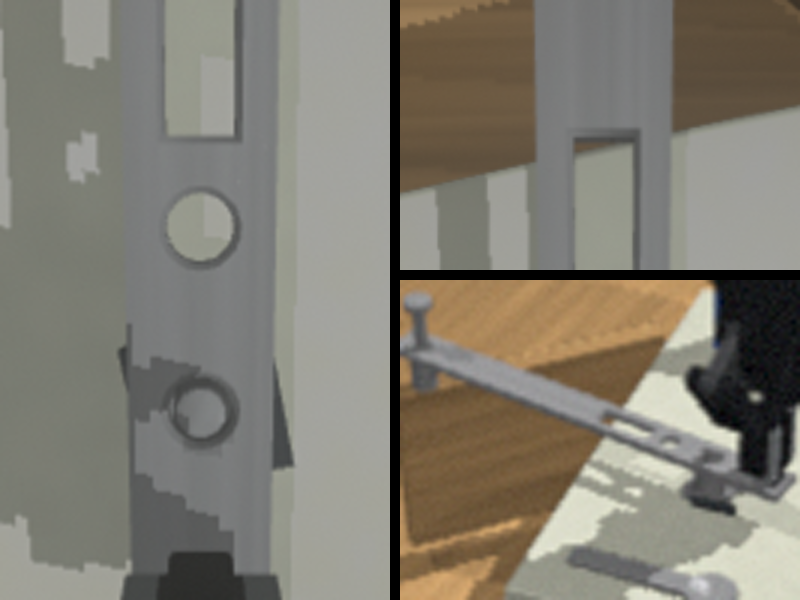

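The pin is centred in the last hole at (202,408), and the scene crop shows the heel low on the stud, with about 2 mm still to go. I'll press it fully down, then release.

Call:
servo_tool(plan="0.95 0 0 0.0015 0 0 0; 0.95 0 0 0.003 0 0 0; 0.95 0 0 0.0036 0 0 0; 0.95 0 0 0.0036 0 0 0; 0.95 0 0 0.0036 0 0 0")

```text
time: 7.6
tool_pos: [0.5814, 0.0247, 0.1612]
tcp_rot: [0.005, 1.0, -0.0, 0.0]
wrist_force: [-4.4, -0.8, 4.4]
width: 0.009
finger_force: 42.9
```

Call:
servo_tool(plan="0.5 0 0 0 0 0 0; 0.5 0 0 0 0 0 0; 0.5 0 0 0 0 0 0; 0.5 0 0 0 0 0 0; 0.5 0 0 0 0 0 0; 0.5 0 0 -0.05 0 0 0; 0.5 0 0 -0.1 0 0 0; 0.5 0 0 -0.15 0 0 0")

```text
time: 8.27
tool_pos: [0.581, 0.0247, 0.2745]
tcp_rot: [0.005, 1.0, 0.0, -0.001]
wrist_force: [1.5, -0.1, 0.7]
width: 0.0426
finger_force: 0.0
```

Call:
servo_tool(plan="0.5 0 0 -0.08 0 0 0; 0.5 0 0 -0.08 0 0 0; 0.5 0 0 -0.08 0 0 0; 0.5 0 0 -0.08 0 0 0")

```text
time: 8.6
tool_pos: [0.5822, 0.0247, 0.3344]
tcp_rot: [0.005, 1.0, -0.0, 0.001]
wrist_force: [0.2, -0.0, 0.4]
width: 0.0429
finger_force: 0.0
```

```bash
python3 - <<'E'
from h import *
from rig import arm
s=arm.read_state();print(s["tool_pos"],s["wrist_force"])
o=np.zeros((600,800,3),np.uint8)
c=arm.capture("wrist"); i=c["pixels"][:,:,::-1]
P=pix(c,(.5461,.025,.15));print(P,pix(c,(.41,-.0,.165)))
o[:,:390]=cv2.resize(i[20:320,240:435],None,fx=2,fy=2,interpolation=cv2.INTER_CUBIC)
c=arm.capture("scene"); i=c["pixels"][:,:,::-1]
o[:400,400:]=cv2.resize(i[160:240,240:320],(400,400),interpolation=cv2.INTER_CUBIC)
o[410:,400:]=cv2.resize(i[190:228,300:380],(400,190),interpolation=cv2.INTER_CUBIC)
cv2.imwrite("pics/w6.png",o)
E
```

```text
[0.58223915 0.02465684 0.33442066] [ 0.16549972 -0.03822097  0.4204723 ]
[321.68825011 183.83405583] [289.86740885  22.81090588]
```

View pics/w6.png

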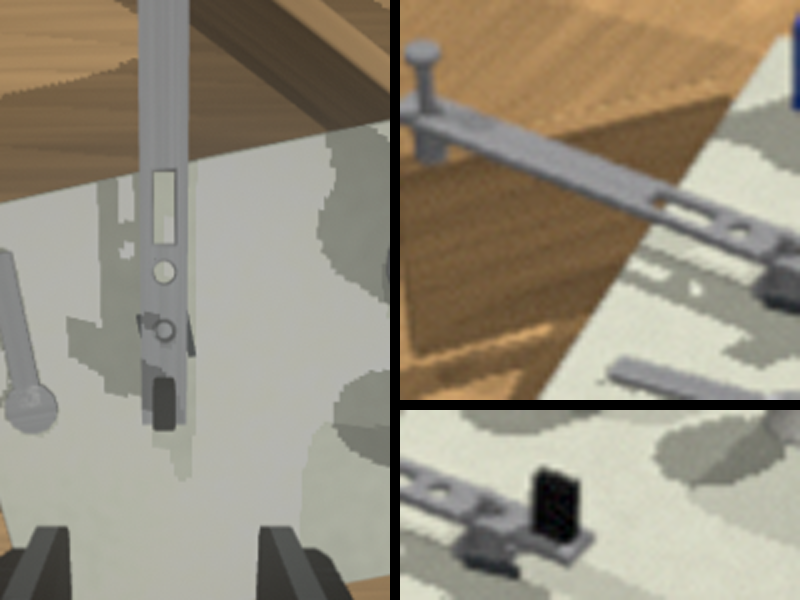

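The last hole sits on the pin at (165,330) and the bar rests on the shoulder. The heel rests on the stud's shoulder with the gap under the head open, and the gripper is clear.

```bash
python3 -c "
from rig import arm
print(arm.finish_job())"
```

```text
the job is handed in; nothing more can be done
None
```

I lifted the stay off the pin, swung the flap open from about 0.35 to 0.82 rad and lowered the last hole over the pin; the final pictures show the bar down at both ends and still on the stud. I then let go and handed the job in at about 9 s; the wrist-force readings stayed under 7 N and the robot touched nothing else.

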